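# Gauge a coin sleeve and hold the coin clamp open

### The arm

A 6-joint arm with a two-finger parallel gripper is mounted at the origin on the work surface. World frame = base frame: x ahead of the robot, y to its left, z up, the work surface at z = 0. Lengths are in m, angles in rad, forces in N, time in s.
With the tool pointing down it reaches from about 0.35 to 0.775 m from the base axis. Payload 5.5 kg.
Tool frame: the origin (TCP) lies on the centre line of the jaws, within the pads' length; the fingertips stand 11 mm ahead of it and the grasp point (between the pads) lies 8 mm behind it (env.nose_length is the distance from the TCP to the fingertips, in m); x points along the fingers, z is the direction in which the jaws open and shut, and the axes are right-handed (so a half turn about x gives the same grasp; the last joint's range is limited). The gripper opens to 85 mm and grips with 20 to 120 N. Pads are 22 mm wide; open, the fingers measure 114 mm over their backs; the gripper's body (76 mm by 85 mm) begins 54 mm behind the grasp point. The pads swing forward as they close: fully open they stand 13 mm farther back than shut.
Start: joints at [-1.462, 0.313, 0.046, 1.304, 0, 1.431], TCP at [0.142, -0.557, 0.242] pointing down, gripper open.
Joint ranges: [-2.76, 2.76], [-0.86, 1.69], [-1.03, 1.26], [-2.2, 2.34], [-1.47, 1.5], [-3.14, 3.14]. Speed limits (rad/s): [2.57, 2.57, 3.14, 3.14, 3.14, 3.14].

### API

Orientations are given as a unit quaternion [w, x, y, z].
In Python, from workcell import env gives the robot as it stands. The module is installed in compiled form; this text tells all that it offers.
- The arm moves only by the tool step_arm, never from a script. Its argument "moves" is a list that holds one entry, the list of rows, each a list of 7 numbers: the turn, a rotation vector about the tool's x, y, z in rad, then the shift along the tool's x, y, z in m, then the opening, from 0 (shut) to 1 (fully open). In form: [[[rx, ry, rz, tx, ty, tz, grip], ...]]. A call has 1 to 12 rows; each row is the pose to reach, as a shift and turn from the pose measured when the call began, along the tool's axes at that moment; what a row does not reach only later rows make up. A row lasts 1/10 s, in which the tool goes at most 50 mm and 8.59 degrees, less where a joint would pass 70% of its speed; a pose out of reach is approached as far as the arm can. A call with a gripper value outside its range is refused whole. The fingers move at their own pace and stop on an object; "force" is the grip in N (left out, the last holds). Time passes only in rows, so rows that repeat a pose let the fingers close. It gives the time, the measured TCP pose, the force and the opening at its end, in the units of the state.
- env.get_state(): the state, without advancing time (a new reading comes with each control period).
- env.read_camera(name): name is "scene" or "top"; returns (picture, depth): 400x640x3 uint8, red, green, blue; 400x640 float32, m along the optical axis (not along the pixel's ray), 0 where there is no reading.
- env.get_calibration(name): a dict with "mtx" (3x3 intrinsics, pixels), "camera_from_world" (4x4, takes a point from world to camera coordinates). Camera axes: x right, y down, z forward; pixel columns grow to the right and rows downward; lengths in m; the calibration is good to about 2 mm. A picture is of the moment at which its call begins. get_calibration takes no time and is no camera call.
- env.hand_in(): hands the job in, once; it reports no verdict.
Trained networks look in the newest picture that a camera, given by its name, has taken for a name from the list of things; names that differ only in an ending like _2 or _b are one class to them, and where a whole thing is asked for, a point or a joint stands for the part that bears it (a point fixed in the world has none). Each returns a list of dicts, best first, with "confidence" (0 to 1); they miss things now and then, are a little off and sometimes report something else, mostly with a low value. They report only what shows in the picture. A call takes as long as a camera call. They do not tell look-alikes from the thing itself.
- env.boxes_of(camera, thing): "uv" ([column, row] in pixels, amid what is visible of it).
- env.silhouettes(camera, thing): "mask" (400x640 bool, what is visible of it) and "uv" ([column, row] in pixels, amid what is visible of it).
The state is a dict: "clock": time; "joint_pos": joint angles; "qvel": joint speeds; "tau": joint torques, N m; "tcp_pos": TCP position; "orientation": TCP orientation; "wrist_force": force on the tool from outside, world axes, zero at the start; "ft_torque": the same for the moment, N m; "finger_gap": finger opening in m.
Only numpy, scipy, OpenCV 4.12 (cv2) and the standard library are available. Lean on these libraries where they do the work, as an engineer would, in place of code of your own. Each camera call takes 0.05 s, during which the arm holds its last target.

### The job

Find which of the two coin sleeves fits over the steel gauge pin and leave that one on the pin, slid fully down; the other stays standing on the table. Then push the paddle of the coin clamp's sprung arm back past the click of its ratchet and keep holding it there against the spring, a little beyond the click so that the pawl carries nothing, while I load coins: finish while still holding it. Leave the tea glass, the coin pile and the coin bowl where they are.

Things in the scene. Friction and masses are not known exactly. Their poses are not given: they have to be found in the camera images.
- sleeve_wide_mid (a point): Aluminium coin sleeve (upright tube) with thin walls, outer diameter 36 mm, bore 27.6 mm, 44 mm tall, standing loose on the table, open at both ends; the only one that fits the gauge pin. Point: its centre, 22 mm above its lower end; z along the tube. Mass about 60 g.
- sleeve_narrow_mid (a point): Aluminium coin sleeve with the same outside (36 mm diameter, 44 mm tall) but thick walls, bore 13 mm, too narrow for the gauge pin; seen from above its hole is less than half as wide. Point: its centre, 22 mm above its lower end.
- gauge_tip (a point): Fixed coin-size gauge: a steel pin, 24 mm diameter with a coned top (16 mm flat at the tip, cone 5 mm high), standing 40 mm high in the middle of a wooden block 70 x 70 x 12 mm. Point: centre of the pin's top, 52 mm above the table, pin axis vertical. A sleeve slid fully down stands on the block, its centre 34 mm above the table, 18 mm below this point.
- clamp: Coin clamp: wooden base fixed on the table, 250 x 245 x 12 mm (x -110 to +140, y -122 to +122 mm from its origin on the table). Its x points away from the robot, turned up to 17 degrees. On the paddle's -y side lies an empty coin trough: rails up to 22 mm above the table, and 100 mm from the paddle at rest an end block with a few coins, 57 mm high.
- clamp_pivot (a point): On the vertical hinge axis of the clamp's arm (steel post), 55 mm above the table, axes as the clamp's. At joint value 0 the arm runs from here 120 mm along the clamp's -x (towards the robot) to the paddle; the paddle is pushed towards the clamp's +y (the robot's left).
- paddle_face (a point): Middle of the paddle's push face, 50 mm above the table, 120 mm from the hinge axis; moves with the arm. The paddle is an upright aluminium plate 36 mm along the arm, 10 mm thick, 20 to 64 mm above the table. The face looks to the point's -y; push it along the point's +y (turns with the arm), e.g. with shut fingers, or pinch the plate. Arm bar: 28 to 38 mm above the table.
- clamp_arm (a joint): Sprung arm's angle, rad: 0 at rest (starts at 0 to 0.10), grows as the paddle is pushed (clockwise from above); stop at 0.80. The spring pushes back about 5 N at the paddle at 0, 9 N at 0.8. From 0.22 to 0.48 the arm's nose moves the pawl aside (a few N more), then the pawl clicks in behind it. Let go, it falls back onto the pawl at about 0.48. Clearly past the click: above 0.55.
- pawl (a joint): Travel of the sprung pawl slider, m: 0 when fully in, grows up to about 0.006 as the arm's nose rides over it, back to about 0 after the click.
- pawl_knob (a point): Top of the small steel knob (10 mm diameter) on the pawl slider, beyond the pivot, 42 mm above the table. Need not be touched.
- tea_glass: Bystander: clear glass tumbler, 64 mm rim, 85 mm tall; origin at the centre of its foot.
- coin_pile: Bystander: upright pile of brass coins held as one column, 29 mm diameter, 36 mm tall; origin at the centre of its foot.
- coin_bowl: Bystander: dark wooden bowl with coins, 90 mm rim, 35 mm tall; origin at the centre of its foot.
Things that resemble listed ones, but are neither listed nor needed, are in the scene too. Leave any blue or red look-alike of the part that bears sleeve_narrow_mid alone.

How it is judged:
By the outcome, as a careful person would: the job done as asked, in the order asked, and still so for the second after the job is handed in, while the arm keeps its last pose, push and grip.
It also fails if it takes over 48 s, if anything falls off the work surface, if the arm or the gripper's body presses on something with over 40 N, if the wrist force passes 120 N, or if a joint passes its speed limit or range.

## Working session

There is one attempt and no reset: what is moved stays moved. The work goes in short steps, Python scripts to look and compute and a tool call to move; the robot and the scene stay as the last step left them, time stands still between calls to the robot, and variables do not carry over. Pictures are saved under pics/ and viewed, and the job is handed in when it is done.

Besides the shell and the picture viewer there is one more tool, called after "Call:" as name(argument=value, ...), one argument or row to a line, values as JSON. step_arm: Moves the arm, as the interface text tells. Its arguments: {"type":"object","properties":{"moves":{"type":"array","items":{"type":"array","items":{"type":"array","items":{"type":"number"}}}},"force":{"type":"number"}},"required":["moves"]}

```bash
mkdir -p pics
cat > h.py <<'E'
import numpy as np, cv2
from workcell import env
def save(name,fn):
    im,d=env.read_camera(name); cv2.imwrite('pics/'+fn,im[:,:,::-1]); return im,d
def unproj(cam,uv,z=None,depth=None):
    c=env.get_calibration(cam); K=np.array(c['mtx']);T=np.linalg.inv(np.array(c['camera_from_world']))
    r=np.linalg.inv(K)@np.array([uv[0],uv[1],1.0])
    if depth is not None: return T[:3,:3]@(r*depth)+T[:3,3]
    d=T[:3,:3]@r; o=T[:3,3]; return o+d*(z-o[2])/d[2]
def proj(cam,p):
    c=env.get_calibration(cam); T=np.array(c['camera_from_world']); q=T[:3,:3]@np.array(p)+T[:3,3]; q=np.array(c['mtx'])@q; return q[:2]/q[2]
E
python3 - <<'E'
from h import *
s=env.get_state(); print({k:np.round(v,3) for k,v in s.items()})
im,d=save('top','top0.png'); im2,d2=save('scene','sc0.png')
np.save('d_top0.npy',d);np.save('d_sc0.npy',d2)
for cam,D in (('top',d),('scene',d2)):
  for t in ['sleeve_wide_mid','sleeve_narrow_mid','gauge_tip','clamp_pivot','paddle_face','pawl_knob','clamp']:
    for b in env.boxes_of(cam,t):
        u=np.array(b['uv']); dd=D[int(u[1]),int(u[0])]
        print(cam,t,round(b['confidence'],2),u.round(1), unproj(cam,u,depth=dd).round(3) if dd>0 else None)
print(env.get_state()['clock'])
E
```

```text
{'clock': np.float64(0.0), 'joint_pos': array([-1.462,  0.314,  0.045,  1.304,  0.   ,  1.431]), 'qvel': array([-0.   ,  0.   , -0.002, -0.001,  0.001, -0.001]), 'tau': array([-0.0000e+00, -4.8063e+01,  2.9853e+01,  1.9000e-02, -0.0000e+00,
       -0.0000e+00]), 'tcp_pos': array([ 0.142, -0.557,  0.241]), 'orientation': array([ 0.558,  0.435,  0.559, -0.434]), 'wrist_force': array([0.467, 0.12 , 0.422]), 'ft_torque': array([-0.008,  0.044, -0.011]), 'finger_gap': np.float64(0.085)}
top sleeve_wide_mid 0.48 [406.2 250.7] [ 0.469 -0.269  0.042]
top sleeve_narrow_mid 0.79 [398.  193.1] [ 0.599 -0.262  0.006]
top sleeve_narrow_mid 0.75 [464.7 193.8] [ 0.595 -0.4    0.041]
top sleeve_narrow_mid 0.51 [437.6 159.2] [ 0.672 -0.343  0.041]
top sleeve_narrow_mid 0.16 [175.2 202.9] [0.556 0.222 0.037]
top gauge_tip 0.66 [333.2 222.1] [ 0.524 -0.113  0.051]
top clamp_pivot 0.89 [177.1 194.6] [0.579 0.229 0.01 ]
top clamp 0.66 [176.7 193.4] [0.578 0.222 0.032]
top clamp 0.17 [413.9 251.2] [ 0.47  -0.297  0.   ]
scene sleeve_wide_mid 0.74 [318.2 159. ] [ 0.473 -0.269  0.025]
scene sleeve_narrow_mid 0.83 [231.7 165.8] [ 0.686 -0.337  0.039]
scene sleeve_narrow_mid 0.65 [262.8 164.8] [ 0.613 -0.31   0.031]
scene sleeve_narrow_mid 0.65 [275.9 178.4] [ 0.608 -0.24   0.03 ]
scene sleeve_narrow_mid 0.47 [251.6 151. ] [ 0.614 -0.39   0.031]
scene sleeve_narrow_mid 0.47 [420.4 204.6] [0.368 0.012 0.024]
scene gauge_tip 0.86 [330.3 207.7] [ 0.538 -0.098  0.009]
scene gauge_tip 0.53 [409.4 325.4] [0.598 0.242 0.049]
scene clamp_pivot 0.83 [406.3 334.9] [0.606 0.247 0.035]
scene clamp_pivot 0.55 [365.9 365.5] [0.688 0.256 0.039]
scene paddle_face 0.64 [411.4 320.5] [0.583 0.232 0.036]
scene clamp 0.95 [407.2 332.6] [0.603 0.245 0.037]
0.8
```

View pics/top0.png

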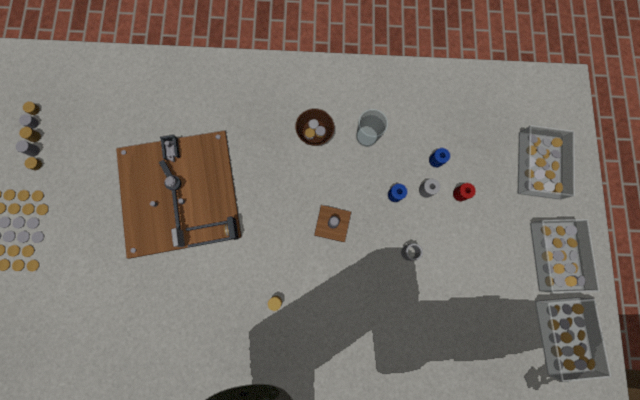

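View pics/sc0.png

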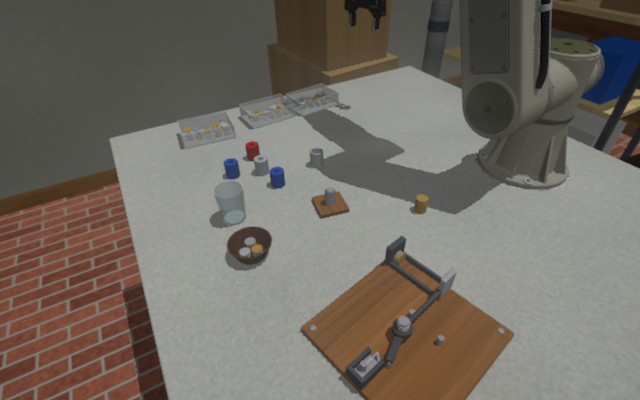

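Run:
```python
import cv2
a=cv2.imread('pics/top0.png')
cv2.imwrite('pics/top0_r.png',cv2.resize(a[130:290,310:510],None,fx=4,fy=3.75*4/3.75*0.9375,interpolation=cv2.INTER_CUBIC))
cv2.imwrite('pics/top0_c.png',cv2.resize(a[120:270,90:270],None,fx=4,fy=4,interpolation=cv2.INTER_CUBIC))
```

```text
(no output)
```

View pics/top0_r.png

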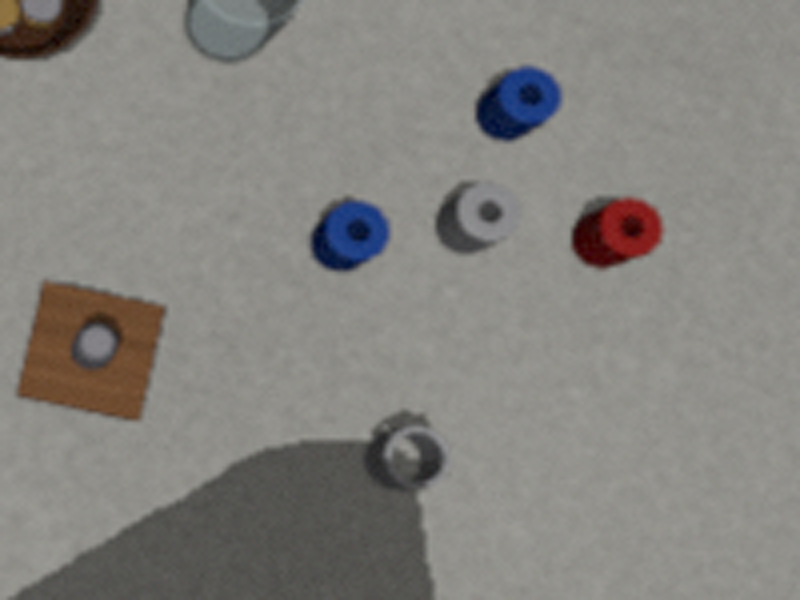

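View pics/top0_c.png

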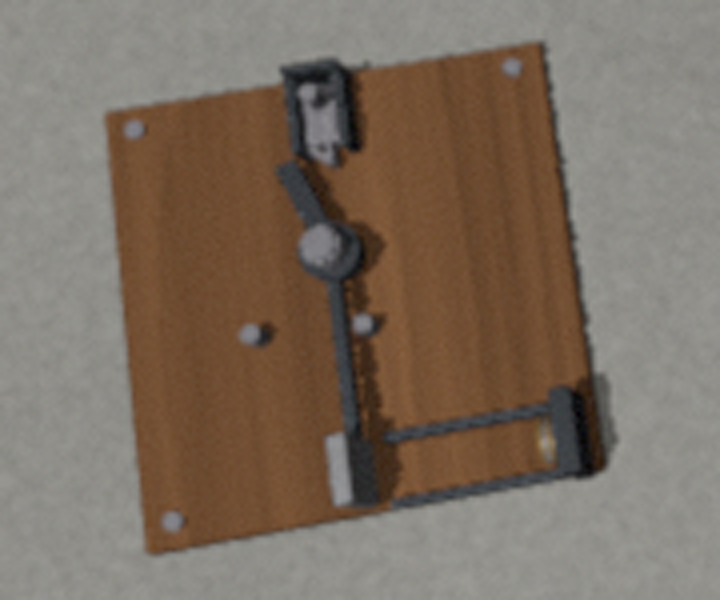

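The top view shows the wide sleeve alone at about (411,250) and the silver narrow one at (431,187) among blue and red look-alikes. The gauge pin is at (334,222), and the clamp is at left with its paddle at about (178,236).

```bash
cat >> h.py <<'E'
def cloud(cam,D,u0,u1,v0,v1):
    vv,uu=np.mgrid[v0:v1,u0:u1]; d=D[v0:v1,u0:u1]
    c=env.get_calibration(cam); K=np.array(c['mtx']);T=np.linalg.inv(np.array(c['camera_from_world']))
    r=np.stack([uu,vv,np.ones_like(uu)],-1)@np.linalg.inv(K).T*d[...,None]
    P=r@T[:3,:3].T+T[:3,3]; return P,uu,vv
def circ(P):
    A=np.c_[2*P[:,:2],np.ones(len(P))]; s=np.linalg.lstsq(A,(P[:,:2]**2).sum(1),rcond=None)[0]
    return s[:2],np.sqrt(s[2]+s[0]**2+s[1]**2)
E
python3 - <<'E'
from h import *
d=np.load('d_top0.npy');d2=np.load('d_sc0.npy')
c=env.get_calibration('top');print(np.array(c['mtx']).round(1).tolist(),np.linalg.inv(c['camera_from_world']).round(3).tolist())
for nm,(u0,u1,v0,v1),zl in (('wide',(395,428,232,268),(.038,.05)),('narrow',(420,443,176,200),(.038,.05)),('pin',(322,346,212,234),(.045,.06))):
    P,uu,vv=cloud('top',d,u0,u1,v0,v1); m=(P[...,2]>zl[0])&(P[...,2]<zl[1])
    Q=P[m]; print(nm,len(Q),'mean',Q.mean(0).round(4),'bbox',Q.min(0).round(4),Q.max(0).round(4),'mid',((Q.min(0)+Q.max(0))/2).round(4), uu[m].min(),uu[m].max(),vv[m].min(),vv[m].max())
    (cx,r,_)=cv2.minEnclosingCircle(np.float32(Q[:,:2]))[0],cv2.minEnclosingCircle(np.float32(Q[:,:2]))[1],0; print('  mec',np.round(cx,4),round(r,4))
for nm,(u0,u1,v0,v1),zl in (('wide',(305,330,142,172),(.005,.06)),('pin',(320,342,182,212),(.016,.06))):
    P,uu,vv=cloud('scene',d2,u0,u1,v0,v1); m=(P[...,2]>zl[0])&(P[...,2]<zl[1]);Q=P[m];
    if nm=='wide': Q=Q[Q[:,2]>0.01]
    print('scene',nm,len(Q),Q.mean(0).round(4),circ(Q)[0].round(4),circ(Q)[1].round(4),Q.min(0).round(3),Q.max(0).round(3))
for n,u in (('s1',(134,129)),('s2',(512,67)),('s3',(172,521)),('c1',(107,112)),('c2',(543,43)),('c3',(150,552))):
    p=np.array(u)/4+[89.6,119.6]; print(n,unproj('top',p,z=.013).round(4))
for n,u,z in (('cap',(322,243),.06),('knob',(314,92),.042),('padtop',(341,467),.064)):
    p=np.array(u)/4+[89.6,119.6]; dd=d[int(round(p[1])),int(round(p[0]))]; print(n,p,unproj('top',p,z=z).round(4),unproj('top',p,depth=dd).round(4))
P,uu,vv=cloud('top',d,165,195,222,252); m=(P[...,2]>.058)&(P[...,2]<.07);Q=P[m];print('paddle top',len(Q),Q.mean(0).round(4),cv2.minAreaRect(np.float32(Q[:,:2]*1000)))
P,uu,vv=cloud('top',d,160,182,170,192); m=(P[...,2]>.05);Q=P[m];print('cap',len(Q),Q.mean(0).round(4),Q.min(0).round(4),Q.max(0).round(4))
E
```

```text
[[362.6, 0.0, 319.1], [0.0, 362.6, 195.8], [0.0, 0.0, 1.0]] [[0.025, -0.982, 0.185, 0.437], [-0.999, -0.032, -0.033, -0.057], [0.038, -0.184, -0.982, 0.805], [0.0, 0.0, 0.0, 1.0]]
wide 104 mean [ 0.4686 -0.2849  0.0425] bbox [ 0.4521 -0.3028  0.038 ] [ 0.4859 -0.2675  0.0459] mid [ 0.469  -0.2852  0.042 ] 406 422 243 259
  mec [ 0.4692 -0.2853] 0.0181
narrow 187 mean [ 0.6102 -0.3275  0.0425] bbox [ 0.5931 -0.3456  0.0383] [ 0.6285 -0.3104  0.046 ] mid [ 0.6108 -0.328   0.0421] 424 440 178 194
  mec [ 0.6109 -0.3279] 0.018
pin 96 mean [ 0.5267 -0.1146  0.0501] bbox [ 0.516  -0.1254  0.0452] [ 0.5375 -0.1042  0.0535] mid [ 0.5268 -0.1148  0.0494] 329 339 216 226
  mec [ 0.5273 -0.1149] 0.0116
scene wide 201 [ 0.4746 -0.2797  0.0297] [ 0.4726 -0.2837] 0.016 [ 0.454 -0.302  0.01 ] [ 0.49  -0.265  0.043]
scene pin 153 [ 0.5336 -0.1083  0.0368] [ 0.5318 -0.1117] 0.0088 [ 0.52  -0.123  0.016] [ 0.543 -0.101  0.051]
s1 [0.6716 0.3561 0.013 ]
s2 [0.7159 0.1506 0.013 ]
s3 [0.4566 0.3098 0.013 ]
c1 [0.6809 0.372  0.013 ]
c2 [0.7309 0.1342 0.013 ]
c3 [0.4401 0.3193 0.013 ]
cap [170.1  180.35] [0.5999 0.2285 0.06  ] [0.6011 0.2306 0.0544]
knob [168.1 142.6] [0.6874 0.248  0.042 ] [0.6874 0.248  0.0419]
padtop [174.85 236.35] [0.4843 0.2061 0.064 ] [0.4843 0.2058 0.0648]
paddle top 100 [0.4839 0.2059 0.0631] ((484.28948974609375, 206.430908203125), (35.90424728393555, 10.50755500793457), 12.062849044799805)
cap 80 [0.6006 0.231  0.0547] [0.5914 0.2217 0.0503] [0.611  0.2421 0.0584]
```

```bash
cat >> h.py <<'E'
from scipy.spatial.transform import Rotation as R
def tool():
    s=env.get_state(); q=s['orientation']; return np.array(s['tcp_pos']),R.from_quat([q[1],q[2],q[3],q[0]]),s
def rel(target,Rt=None):
    p,r,s=tool(); t=r.inv().apply(np.array(target)-p); rv=np.zeros(3) if Rt is None else (r.inv()*Rt).as_rotvec()
    return np.r_[rv,t].round(4)
E
python3 - <<'E'
from h import *
p,r,s=tool(); print(p.round(4)); print(r.as_matrix().round(3))
print(rel([.469,-.285,.12]),rel([.469,-.285,.022]))
E
```

```text
[ 0.1416 -0.5573  0.2424]
[[ 0.     0.969  0.246]
 [-0.     0.246 -0.969]
 [-1.     0.     0.   ]]
[ 0.      0.      0.      0.1223  0.3844 -0.1833] [ 0.      0.      0.      0.2203  0.3844 -0.1834]
```

Call:
step_arm(
  moves=[
    [[0, 0, 0, 0.12, 0.384, -0.183, 1], [0, 0, 0, 0.12, 0.384, -0.183, 1], [0, 0, 0, 0.12, 0.384, -0.183, 1], [0, 0, 0, 0.12, 0.384, -0.183, 1], [0, 0, 0, 0.12, 0.384, -0.183, 1], [0, 0, 0, 0.12, 0.384, -0.183, 1], [0, 0, 0, 0.12, 0.384, -0.183, 1], [0, 0, 0, 0.12, 0.384, -0.183, 1], [0, 0, 0, 0.12, 0.384, -0.183, 1], [0, 0, 0, 0.12, 0.384, -0.183, 1], [0, 0, 0, 0.12, 0.384, -0.183, 1], [0, 0, 0, 0.12, 0.384, -0.183, 1]],
  ],
)

```text
clock: 2.0
tcp_pos: [0.4683, -0.2862, 0.1227]
orientation: [0.558, 0.434, 0.558, -0.434]
wrist_force: [0.2, 0.5, -0.4]
finger_gap: 0.0858
```

Run:
```python
from h import *
save('scene','sc1.png')
p,r,s=tool(); print(p,s['clock'],s['wrist_force'])
print(rel([.469,-.285,.022]))
```

```text
[ 0.46814611 -0.28655526  0.12282931] 2.05 [ 0.03867968 -0.26067256  1.19378007]
[ 0.      0.      0.      0.1008  0.0012 -0.0014]
```

View pics/sc1.png

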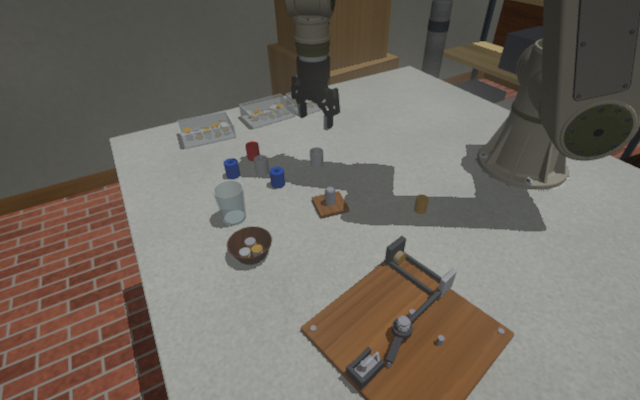

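The gripper is above the sleeve at (316,157), with open space around it. Next I lower it and grip.

Call:
step_arm(
  moves=[
    [[0, 0, 0, 0.04, 0.001, -0.001, 1], [0, 0, 0, 0.07, 0.001, -0.001, 1], [0, 0, 0, 0.09, 0.001, -0.001, 1], [0, 0, 0, 0.1, 0.001, -0.001, 1], [0, 0, 0, 0.1, 0.001, -0.001, 1], [0, 0, 0, 0.1, 0.001, -0.001, 0.3], [0, 0, 0, 0.1, 0.001, -0.001, 0.3], [0, 0, 0, 0.1, 0.001, -0.001, 0.3], [0, 0, 0, 0.1, 0.001, -0.001, 0.3], [0, 0, 0, 0.1, 0.001, -0.001, 0.3], [0, 0, 0, 0.1, 0.001, -0.001, 0.3], [0, 0, 0, 0.1, 0.001, -0.001, 0.3]],
  ],
  force=30,
)

```text
clock: 3.25
tcp_pos: [0.4696, -0.2859, 0.024]
orientation: [0.559, 0.434, 0.557, -0.435]
wrist_force: [-0.6, 0.4, 5.7]
finger_gap: 0.0343
```

Run:
```python
from h import *
p,r,s=tool(); print(p,s['clock'],s['wrist_force'],s['finger_gap'])
print(rel([p[0],p[1],.1]))
im,d=save('top','top2.png'); np.save('d2.npy',d)
cv2.imwrite('pics/top2c.png',cv2.resize(im[200:300,340:480,::-1],None,fx=5,fy=5))
```

```text
[ 0.46956847 -0.28589291  0.02399396] 3.25 [-0.55470965  0.37754818  5.71661063] 0.034315407043918764
[ 0.      0.      0.     -0.076   0.0001  0.0002]
```

View pics/top2c.png

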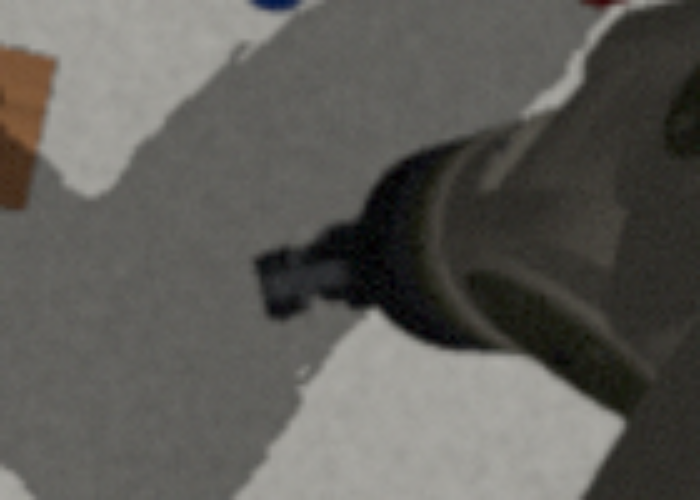

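The jaws have closed on the sleeve (gap 34 mm). Now I lift and look.

Call:
step_arm(
  moves=[
    [[0, 0, 0, -0.02, 0, 0, 0.3], [0, 0, 0, -0.05, 0, 0, 0.3], [0, 0, 0, -0.076, 0, 0, 0.3], [0, 0, 0, -0.076, 0, 0, 0.3]],
  ],
)

```text
clock: 3.7
tcp_pos: [0.4716, -0.2873, 0.1038]
orientation: [0.561, 0.434, 0.554, -0.435]
wrist_force: [-0.1, -0.1, -1.1]
finger_gap: 0.0342
```

Run:
```python
from h import *
p,r,s=tool(); print(p,s['clock'],s['wrist_force'],s['finger_gap'])
print(rel([.527,-.115,.1]))
im,d=save('scene','sc3.png'); np.save('dsc3.npy',d)
cv2.imwrite('pics/sc3c.png',cv2.resize(im[80:230,250:400,::-1],None,fx=4,fy=4))
```

```text
[ 0.4716214  -0.28728613  0.10381098] 3.7 [-0.11598902 -0.12722299 -1.05154492] 0.034209314190156104
[ 0.      0.      0.      0.0031  0.0959 -0.1535]
```

View pics/sc3c.png

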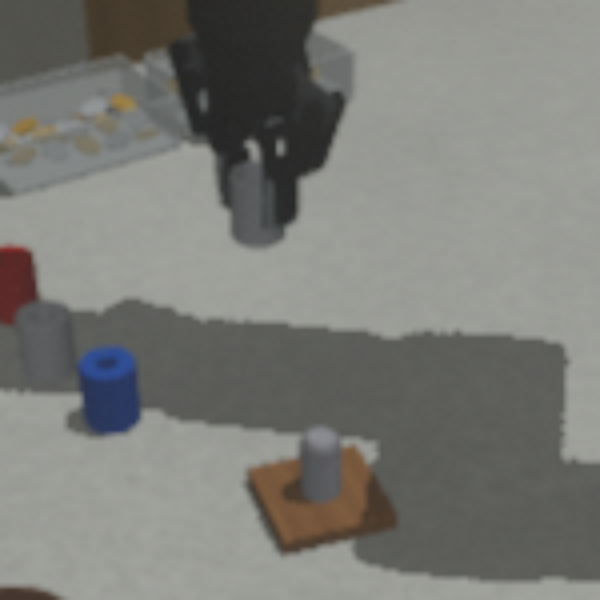

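The sleeve hangs straight in the jaws at crop (258,205). Next I move over the pin and correct the small tilt.

```bash
cat >> h.py <<'E'
def down(zdir):
    z=np.array([zdir[0],zdir[1],0.]);z/=np.linalg.norm(z); x=np.array([0,0,-1.]); return R.from_matrix(np.c_[x,np.cross(z,x),z])
E
python3 - <<'E'
from h import *
p,r,s=tool(); print(r.as_matrix().round(4)); print(rel([.527,-.115,.1],down(r.as_matrix()[:,2])))
E
```

```text
[[ 0.005   0.9695  0.2451]
 [-0.0049  0.2452 -0.9695]
 [-1.      0.0037  0.006 ]]
[ 0.      0.006  -0.0037  0.0013  0.0966 -0.1525]
```

Call:
step_arm(
  moves=[
    [[0, 0.003, -0.002, 0.001, 0.024, -0.038, 0.3], [0, 0.006, -0.004, 0.001, 0.048, -0.076, 0.3], [0, 0.006, -0.004, 0.001, 0.072, -0.114, 0.3], [0, 0.006, -0.004, 0.001, 0.0966, -0.1525, 0.3], [0, 0.006, -0.004, 0.001, 0.0966, -0.1525, 0.3], [0, 0.006, -0.004, 0.001, 0.0966, -0.1525, 0.3], [0, 0.006, -0.004, 0.001, 0.0966, -0.1525, 0.3]],
  ],
)

```text
clock: 4.45
tcp_pos: [0.5263, -0.1155, 0.0994]
orientation: [0.557, 0.434, 0.558, -0.435]
wrist_force: [0.5, -1.1, -0.9]
finger_gap: 0.0345
```

Run:
```python
from h import *
p,r,s=tool(); print(p.round(4),s['clock'],s['wrist_force'],s['finger_gap']);print(r.as_matrix()[:,0])
print(rel([.527,-.115,.076],down(r.as_matrix()[:,2])))
im,d=save('scene','sc4.png'); np.save('dsc4.npy',d)
cv2.imwrite('pics/sc4c.png',cv2.resize(im[110:230,270:390,::-1],None,fx=5,fy=5,interpolation=cv2.INTER_CUBIC))
im,d=save('top','top4.png'); np.save('dtop4.npy',d)
cv2.imwrite('pics/top4c.png',cv2.resize(im[180:260,290:390,::-1],None,fx=6,fy=6,interpolation=cv2.INTER_CUBIC))
```

```text
[ 0.5263 -0.1155  0.0994] 4.45 [ 0.49307376 -1.06273015 -0.88554941] 0.03447380890103624
[-1.72466220e-03 -5.99356673e-05 -9.99998511e-01]
[ 0.     -0.0004  0.0017  0.0234  0.0008 -0.0004]
```

View pics/sc4c.png

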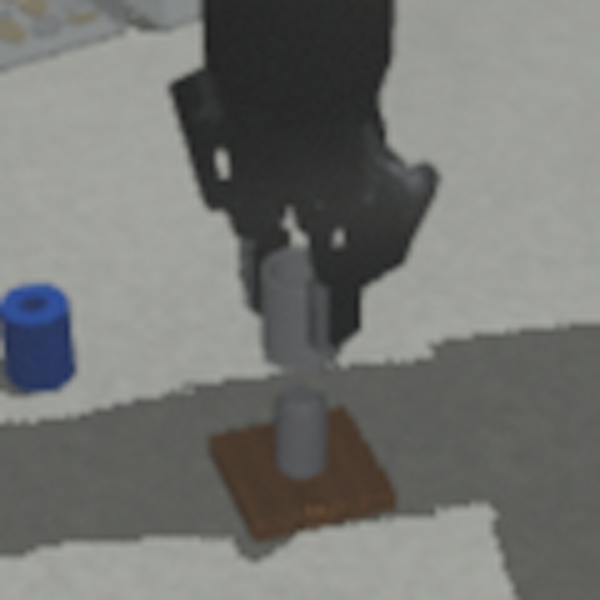

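View pics/top4c.png

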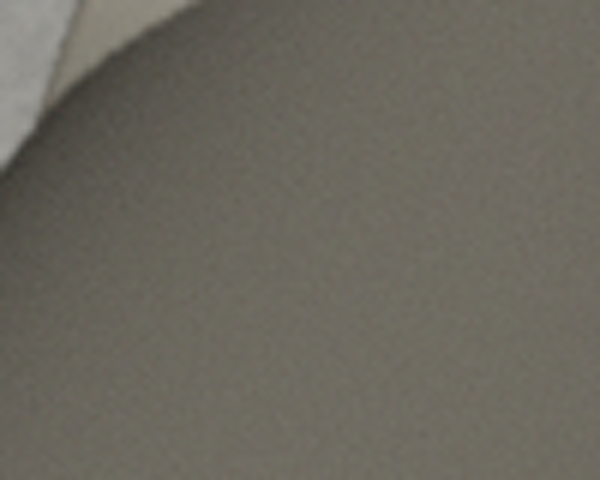

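Run:
```python
from h import *
for p in ([.5263,-.1155,.122],[.5263,-.1155,.078],[.527,-.115,.052],[.527,-.115,.03],[.527,-.115,.012]): print(p,((proj('scene',p)-[270,110])*5+2).round(1))
J=[(proj('scene',np.array([.527,-.115,.05])+e)-proj('scene',[.527,-.115,.05]))*5/5 for e in np.eye(3)[:2]*.005]; print(J)
```

```text
[0.5263, -0.1155, 0.122] [303.9 258.6]
[0.5263, -0.1155, 0.078] [304.3 341.8]
[0.527, -0.115, 0.052] [303.8 389.4]
[0.527, -0.115, 0.03] [304.  427.3]
[0.527, -0.115, 0.012] [304.1 457.4]
[array([-1.90109535,  0.69569221]), array([1.12897079, 1.15863613])]
```

The sleeve bottom and the pin line up in the scene view: both axes are at crop column about 302, where 304 was predicted. I lower it with a force check.

Call:
step_arm(
  moves=[
    [[0, 0, 0.002, 0.012, 0.0008, -0.0004, 0.3], [0, 0, 0.002, 0.02, 0.0008, -0.0004, 0.3], [0, 0, 0.002, 0.026, 0.0008, -0.0004, 0.3], [0, 0, 0.002, 0.03, 0.0008, -0.0004, 0.3], [0, 0, 0.002, 0.034, 0.0008, -0.0004, 0.3]],
  ],
)

```text
clock: 5.05
tcp_pos: [0.5272, -0.1156, 0.0654]
orientation: [0.558, 0.435, 0.557, -0.435]
wrist_force: [-0.1, 1.6, 0.4]
finger_gap: 0.0342
```

Call:
step_arm(
  moves=[
    [[0, 0, 0, 0.006, 0, 0, 0.3], [0, 0, 0, 0.012, 0, 0, 0.3], [0, 0, 0, 0.018, 0, 0, 0.3], [0, 0, 0, 0.023, 0, 0, 0.3], [0, 0, 0, 0.026, 0, 0, 0.3]],
  ],
)

```text
clock: 5.55
tcp_pos: [0.5271, -0.1154, 0.0388]
orientation: [0.557, 0.435, 0.558, -0.434]
wrist_force: [1.2, 0.5, 0.1]
finger_gap: 0.0342
```

Call:
step_arm(
  moves=[
    [[0, 0, 0, 0.0015, 0, 0, 0.3], [0, 0, 0, 0.003, 0, 0, 0.3], [0, 0, 0, 0.003, 0, 0, 0.3]],
  ],
)

```text
clock: 5.85
tcp_pos: [0.5271, -0.1153, 0.036]
orientation: [0.557, 0.435, 0.558, -0.434]
wrist_force: [0.2, 1.4, 2.0]
finger_gap: 0.0341
```

Run:
```python
from h import *
im,d=save('scene','sc5.png')
cv2.imwrite('pics/sc5c.png',cv2.resize(im[110:230,270:390,::-1],None,fx=5,fy=5,interpolation=cv2.INTER_CUBIC))
p,r,s=tool(); print(p.round(4),s['wrist_force'])
```

```text
[ 0.5271 -0.1154  0.036 ] [-0.11080289  2.10608234  1.88421531]
```

View pics/sc5c.png

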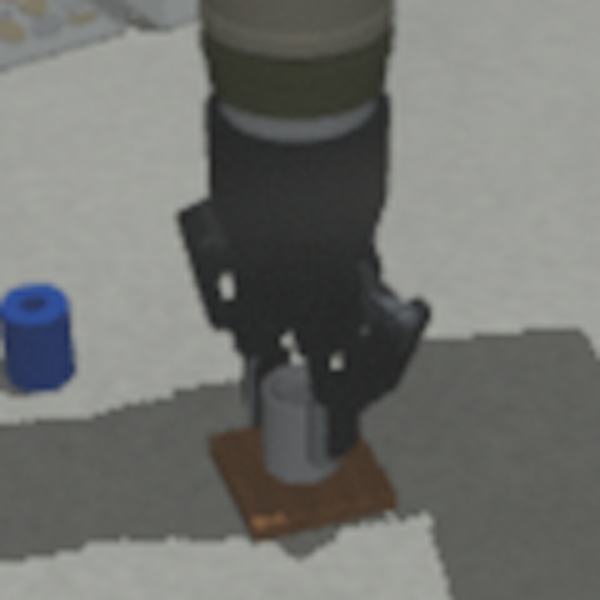

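The sleeve is around the pin and down at the block (crop 297,430). I open the jaws and rise.

Call:
step_arm(
  moves=[
    [[0, 0, 0, 0, 0, 0, 0.7], [0, 0, 0, 0, 0, 0, 0.9], [0, 0, 0, 0, 0, 0, 0.9], [0, 0, 0, 0, 0, 0, 0.9], [0, 0, 0, 0, 0, 0, 0.9], [0, 0, 0, -0.03, 0, 0, 0.9], [0, 0, 0, -0.07, 0, 0, 0.9], [0, 0, 0, -0.11, 0, 0, 0.9], [0, 0, 0, -0.13, 0, 0, 0.9]],
  ],
)

```text
clock: 6.8
tcp_pos: [0.5284, -0.116, 0.1697]
orientation: [0.559, 0.436, 0.556, -0.434]
wrist_force: [0.4, -0.6, -0.6]
finger_gap: 0.0769
```

Run:
```python
from h import *
im,d=save('scene','sc6.png')
cv2.imwrite('pics/sc6c.png',cv2.resize(im[110:230,270:390,::-1],None,fx=5,fy=5,interpolation=cv2.INTER_CUBIC))
P,uu,vv=cloud('scene',d,318,345,180,212);m=P[...,2]>.02;Q=P[m];print(Q.mean(0),Q.max(0),circ(Q))
p,r,s=tool(); print(p.round(4),s['wrist_force'],s['joint_pos'].round(3))
print(r.as_matrix().round(3))
```

```text
[ 0.53493953 -0.10603314  0.0453566 ] [0.8567973  0.44547349 0.5511187 ] (array([0.68323049, 0.1592351 ]), np.float64(0.30876103011710443))
[ 0.5296 -0.1165  0.172 ] [ 0.77535308 -0.52703882  1.83310907] [-3.650e-01  2.740e-01 -1.820e-01  1.106e+00  1.000e-03  2.530e+00]
[[ 0.009  0.97   0.243]
 [-0.002  0.243 -0.97 ]
 [-1.     0.008  0.004]]
```

View pics/sc6c.png

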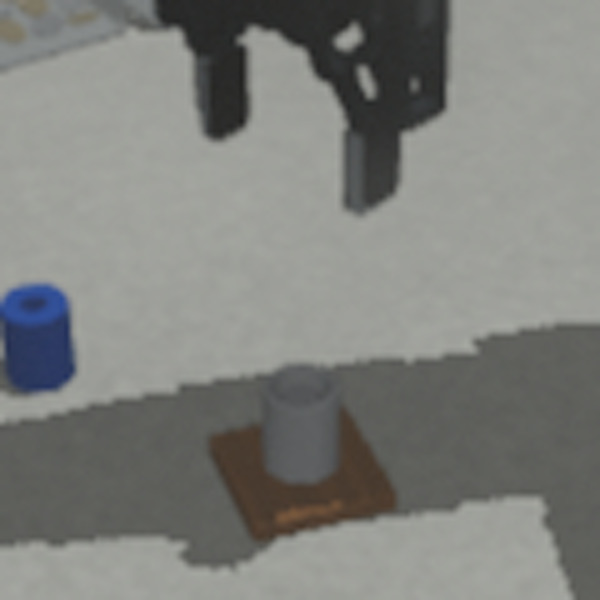

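The sleeve stands upright on the block around the pin (crop 300,430), with no tilt. Next is the paddle: I turn the tool about 88°, shut the fingers and move to its -y side.

```bash
cat >> h.py <<'E'
YAW=np.deg2rad(12.2); PIV=np.array([.600,.2295])
def pushpose(q,off,z):
    "tool y along the face's +y; off = TCP distance from face (along -y)"
    Rc=R.from_euler('z',YAW-q).as_matrix()[:2,:2]
    xy=PIV+Rc@np.array([-.12,-off]); zd=Rc@np.array([1,0]); return np.r_[xy,z],down(zd)
E
python3 - <<'E'
from h import *
for a in ((0,.045,.15),(0,.045,.044)):
    P,Rt=pushpose(*a); print(P.round(4),rel(P,Rt)); print(Rt.as_matrix().round(3))
E
```

```text
[0.4922 0.1602 0.15  ] [-1.5378  0.0091 -0.0032  0.0212  0.0309 -0.2775]
[[ 0.    -0.211  0.977]
 [ 0.     0.977  0.211]
 [-1.     0.     0.   ]]
[0.4922 0.1602 0.044 ] [-1.5378  0.0091 -0.0032  0.1272  0.0301 -0.2779]
[[ 0.    -0.211  0.977]
 [ 0.     0.977  0.211]
 [-1.     0.     0.   ]]
```

Call:
step_arm(
  moves=[
    [[-0.14, 0, 0, 0.005, 0.003, -0.025, 0.5], [-0.28, 0, 0, 0.01, 0.006, -0.05, 0], [-0.42, 0, 0, 0.015, 0.009, -0.075, 0], [-0.56, 0, 0, 0.02, 0.012, -0.1, 0], [-0.7, 0, 0, 0.021, 0.015, -0.125, 0], [-0.84, 0, 0, 0.021, 0.018, -0.15, 0], [-0.98, 0, 0, 0.021, 0.021, -0.175, 0], [-1.12, 0, 0, 0.021, 0.024, -0.2, 0], [-1.26, 0, 0, 0.021, 0.027, -0.225, 0], [-1.4, 0, 0, 0.021, 0.031, -0.25, 0], [-1.538, 0.009, -0.003, 0.021, 0.031, -0.278, 0], [-1.538, 0.009, -0.003, 0.021, 0.031, -0.278, 0]],
  ],
)

```text
clock: 8.05
tcp_pos: [0.4911, 0.163, 0.1497]
orientation: [0.703, -0.077, 0.703, 0.078]
wrist_force: [-0.2, -1.3, 0.8]
finger_gap: -0.0002
```

Run:
```python
from h import *
p,r,s=tool(); print(p.round(4),s['clock'],s['joint_pos'].round(2),s['finger_gap'])
P,Rt=pushpose(0,.045,.044); print(rel(P,Rt))
im,d=save('scene','sc7.png')
```

```text
[0.4911 0.163  0.1497] 8.05 [ 0.16  0.25 -0.27  1.05  0.    1.52] -0.00015302113583499534
[ 0.0059 -0.0009 -0.001   0.1057 -0.0031  0.0006]
```

View pics/sc7.png

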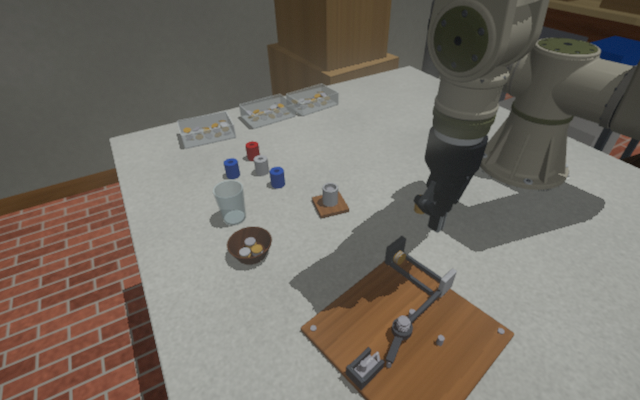

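The shut fingers (tips at 438,225) are above the trough between the end block and the paddle (445,280). I descend there.

Call:
step_arm(
  moves=[
    [[0.006, 0, 0, 0.04, -0.003, 0, 0], [0.006, 0, 0, 0.075, -0.003, 0, 0], [0.006, 0, 0, 0.095, -0.003, 0, 0], [0.006, 0, 0, 0.105, -0.003, 0, 0], [0.006, 0, 0, 0.105, -0.003, 0, 0]],
  ],
)

```text
clock: 8.6
tcp_pos: [0.4912, 0.158, 0.0434]
orientation: [0.702, -0.073, 0.705, 0.073]
wrist_force: [0.2, 0.0, 0.3]
finger_gap: -0.0002
```

Run:
```python
from h import *
p,r,s=tool(); print(p.round(4),s['clock'],s['wrist_force'].round(1))
im,d=save('scene','sc8.png')
cv2.imwrite('pics/sc8c.png',cv2.resize(im[200:400,300:520,::-1],None,fx=3,fy=3,interpolation=cv2.INTER_CUBIC))
for a in ((0,.02,.044),(0,.01,.044),(.1,.012,.044),(.2,.012,.044)):
    P,Rt=pushpose(*a); print(a,rel(P,Rt))
```

```text
[0.4912 0.158  0.0434] 8.6 [0.2 0.  0.3]
(0, 0.02, 0.044) [-0.0053 -0.0013  0.0001  0.0006  0.0268  0.0003]
(0, 0.01, 0.044) [-0.0053 -0.0013  0.0001  0.0006  0.0368  0.0003]
(0.1, 0.012, 0.044) [ 0.0947 -0.0013  0.0002  0.0006  0.0469 -0.0004]
(0.2, 0.012, 0.044) [ 0.1947 -0.0013  0.0002  0.0006  0.0589  0.0002]
```

View pics/sc8c.png

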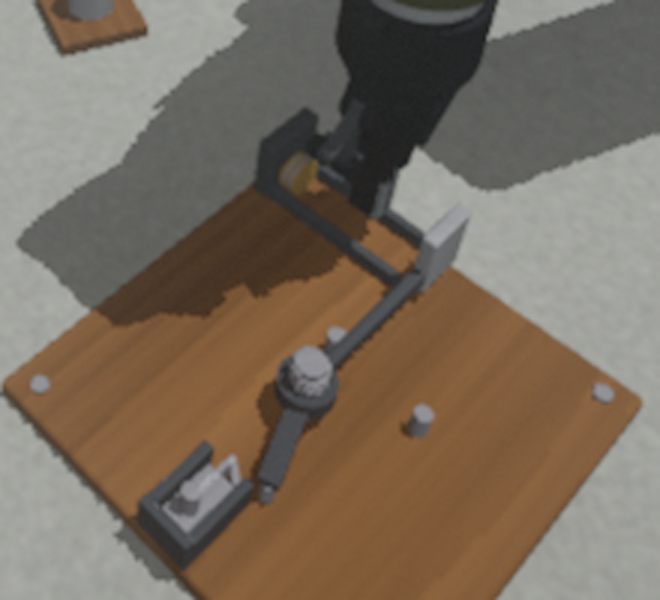

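The fingers are in the trough area between the end block (285,150) and the paddle (445,245), clear of the rails. I approach to contact.

Call:
step_arm(
  moves=[
    [[-0.005, 0, 0, 0.0005, 0.013, 0, 0], [-0.005, 0, 0, 0.0005, 0.026, 0, 0], [-0.005, 0, 0, 0.0005, 0.032, 0, 0], [-0.005, 0, 0, 0.0005, 0.036, 0, 0], [-0.005, 0, 0, 0.0005, 0.04, 0, 0], [-0.005, 0, 0, 0.0005, 0.04, 0, 0]],
  ],
)

```text
clock: 9.25
tcp_pos: [0.4845, 0.1974, 0.0448]
orientation: [0.703, -0.076, 0.703, 0.074]
wrist_force: [2.2, -5.7, 5.0]
finger_gap: 0.0002
```

Run:
```python
from h import *
p,r,s=tool(); print(p.round(4),s['clock'],s['wrist_force'].round(1))
for q in (0,.1,.2,.3,.4,.5,.6,.65):
    P,Rt=pushpose(q,.011,.044); print(q,rel(P,Rt))
```

```text
[0.4845 0.1974 0.0448] 9.25 [ 2.2 -5.7  5. ]
0 [-0.0001  0.0002  0.0018  0.0008 -0.004  -0.0003]
0.1 [ 0.0999  0.0003  0.0018  0.0008  0.008  -0.0008]
0.2 [ 1.999e-01  4.000e-04  1.800e-03  8.000e-04  2.010e-02 -1.000e-04]
0.3 [0.2999 0.0004 0.0018 0.0008 0.032  0.0018]
0.4 [0.3999 0.0005 0.0018 0.0008 0.0436 0.0049]
0.5 [0.4999 0.0006 0.0017 0.0007 0.0549 0.0091]
0.6 [0.5999 0.0007 0.0017 0.0007 0.0657 0.0144]
0.65 [0.6499 0.0008 0.0017 0.0007 0.0709 0.0175]
```

In contact at about 6 N. I push along the arc.

Call:
step_arm(
  moves=[
    [[0.05, 0, 0, 0, 0.003, 0, 0], [0.1, 0, 0, 0, 0.008, -0.001, 0], [0.15, 0, 0, 0, 0.014, -0.001, 0], [0.2, 0, 0, 0.0005, 0.02, 0, 0], [0.25, 0, 0, 0.0005, 0.026, 0.001, 0], [0.3, 0, 0, 0.0005, 0.032, 0.002, 0], [0.3, 0, 0, 0.0005, 0.032, 0.002, 0]],
  ],
)

```text
clock: 9.95
tcp_pos: [0.4788, 0.2275, 0.0443]
orientation: [0.706, 0.029, 0.707, -0.033]
wrist_force: [-2.2, -7.7, 5.8]
finger_gap: 0.0002
```

```bash
cat > look.py <<'E'
from h import *
import sys
n=sys.argv[1]
p,r,s=tool(); print(p.round(4),s['clock'],s['wrist_force'].round(1),s['ft_torque'].round(2))
im,d=save('scene',f'sc{n}.png')
cv2.imwrite(f'pics/sc{n}c.png',cv2.resize(im[200:400,300:520,::-1],None,fx=3,fy=3,interpolation=cv2.INTER_CUBIC))
for q in (.3,.4,.5,.55,.6,.65,.7):
    P,Rt=pushpose(q,.011,.044); print(q,rel(P,Rt))
E
python3 look.py 9
```

```text
[0.4788 0.2275 0.0443] 9.95 [-2.2 -7.7  5.8] [-1.33  0.36  0.03]
0.3 [-0.0009 -0.0006  0.005   0.0003  0.0014  0.0006]
0.4 [ 0.0991 -0.0004  0.005   0.0002  0.0135  0.0001]
0.5 [ 1.991e-01 -1.000e-04  5.000e-03  1.000e-04  2.550e-02  8.000e-04]
0.55 [2.491e-01 0.000e+00 5.000e-03 1.000e-04 3.150e-02 1.600e-03]
0.6 [2.991e-01 1.000e-04 5.000e-03 1.000e-04 3.740e-02 2.700e-03]
0.65 [3.491e-01 3.000e-04 5.100e-03 0.000e+00 4.320e-02 4.100e-03]
0.7 [0.3991 0.0004 0.0051 0.     0.049  0.0057]
```

View pics/sc9c.png

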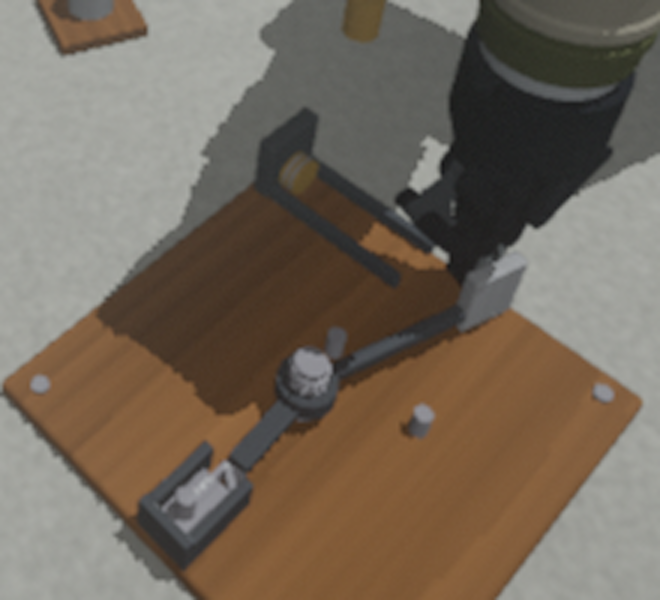

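The paddle (490,290) has swung, and the nose is at the pawl (235,465). I continue past the click.

Call:
step_arm(
  moves=[
    [[0.05, 0, 0.005, 0, 0.008, 0, 0], [0.1, 0, 0.005, 0, 0.014, 0, 0], [0.15, 0, 0.005, 0, 0.02, 0, 0], [0.2, 0, 0.005, 0, 0.026, 0.001, 0], [0.25, 0, 0.005, 0, 0.032, 0.002, 0], [0.3, 0, 0.005, 0, 0.038, 0.003, 0], [0.33, 0, 0.005, 0, 0.0415, 0.0035, 0], [0.33, 0, 0.005, 0, 0.0415, 0.0035, 0]],
  ],
)

```text
clock: 10.8
tcp_pos: [0.4837, 0.2674, 0.0436]
orientation: [0.691, 0.146, 0.693, -0.148]
wrist_force: [-5.8, -7.2, 5.5]
finger_gap: 0.0003
```

```bash
python3 look.py 10
python3 - <<'E'
from h import *
im,d=save('top','top10.png'); np.save('d10.npy',d)
cv2.imwrite('pics/top10c.png',cv2.resize(im[120:270,90:270,::-1],None,fx=4,fy=4,interpolation=cv2.INTER_CUBIC))
E
```

```text
[0.4837 0.2674 0.0436] 10.8 [-5.8 -7.2  5.5] [-1.19  0.84  0.03]
0.3 [-3.313e-01 -3.100e-03  4.000e-03 -2.000e-04 -3.670e-02  1.180e-02]
0.4 [-0.2313 -0.0029  0.0041 -0.0003 -0.0254  0.0074]
0.5 [-0.1313 -0.0027  0.0043 -0.0003 -0.0138  0.0041]
0.55 [-0.0813 -0.0026  0.0043 -0.0003 -0.0079  0.003 ]
0.6 [-0.0313 -0.0025  0.0044 -0.0004 -0.002   0.0021]
0.65 [ 0.0187 -0.0024  0.0045 -0.0004  0.004   0.0015]
0.7 [ 0.0687 -0.0023  0.0045 -0.0004  0.01    0.0012]
```

View pics/sc10c.png

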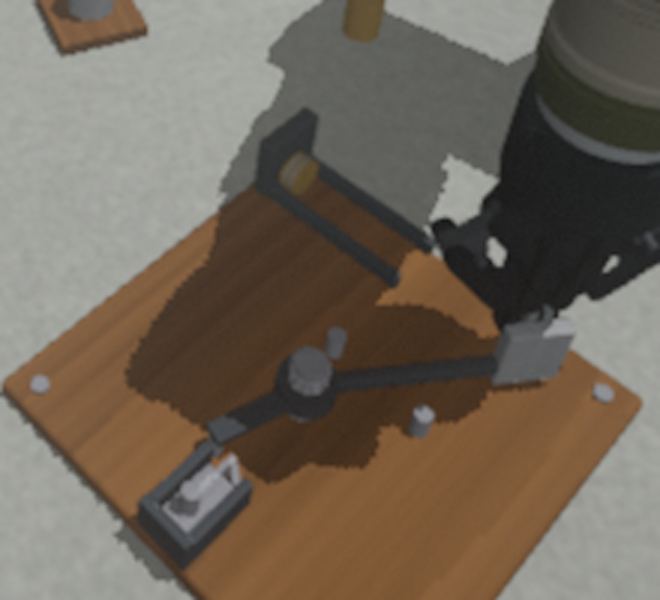

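View pics/top10c.png

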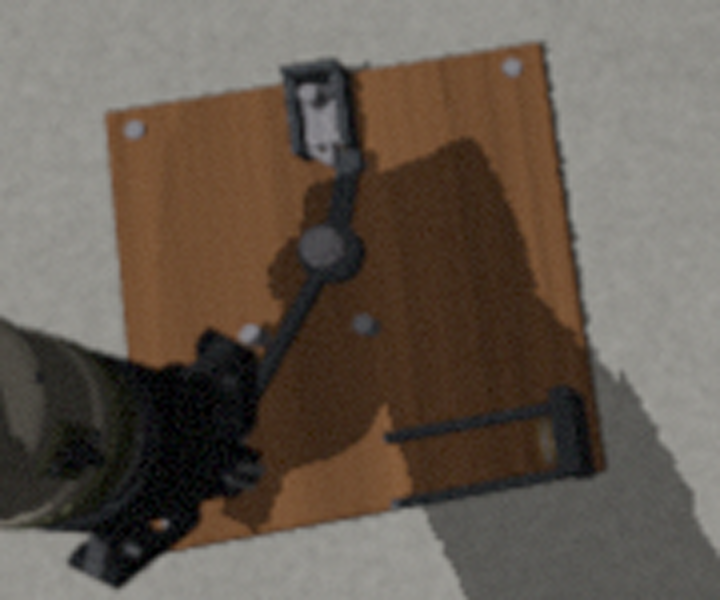

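The nose now lies beyond the pawl (top crop 350,158), and the knob is back at its rest spot (314,92). I measure the arm angle from depth.

```bash
cat > ang.py <<'E'
from h import *
import sys
def fit(cam,D,q0):
    P,uu,vv=cloud(cam,D,0,640,0,400); P=P[D>0]
    best=q0
    for it in range(15):
        Rc=R.from_euler('z',YAW-best).as_matrix()[:2,:2]
        L=(P[:,:2]-PIV)@Rc  # local
        m=(L[:,0]>-.098)&(L[:,0]<-.025)&(abs(L[:,1])<.012)&(P[:,2]>.029)&(P[:,2]<.042)
        if m.sum()<15: return None
        k=np.polyfit(L[m,0],L[m,1],1); best=best-np.arctan(k[0])*.8
    return round(best,3),m.sum(),round(k[1],4)
def knob(cam,D):
    P,uu,vv=cloud(cam,D,0,640,0,400);P=P[D>0]
    m=(np.hypot(P[:,0]-.6874,P[:,1]-.248)<.012)&(P[:,2]>.037)&(P[:,2]<.05); return P[m].mean(0).round(4),m.sum()
E
python3 - <<'E'
from ang import *
for f,c,q in (('d_top0.npy','top',0.02),('d_sc0.npy','scene',0.02),('d10.npy','top',.6)):
    D=np.load(f); print(f,fit(c,D,q),knob(c,D))
im,D=save('scene','sc11.png'); print([fit('scene',D,q) for q in (.5,.6,.7)],knob('scene',D)); print(tool()[2]['wrist_force'])
E
```

```text
d_top0.npy (np.float64(0.016), np.int64(162), np.float64(0.0001)) (array([0.6874, 0.2507, 0.0411]), np.int64(17))
d_sc0.npy (np.float64(0.0), np.int64(217), np.float64(0.0035)) (array([0.6908, 0.2523, 0.0397]), np.int64(39))
d10.npy (np.float64(0.599), np.int64(125), np.float64(0.0028)) (array([0.6875, 0.2504, 0.0413]), np.int64(17))
[(np.float64(0.623), np.int64(289), np.float64(0.006)), (np.float64(0.623), np.int64(289), np.float64(0.006)), (np.float64(0.623), np.int64(289), np.float64(0.006))] (array([0.6909, 0.2524, 0.0399]), np.int64(40))
[-4.95858605 -6.65687077  6.60673712]
```

View pics/sc11.png

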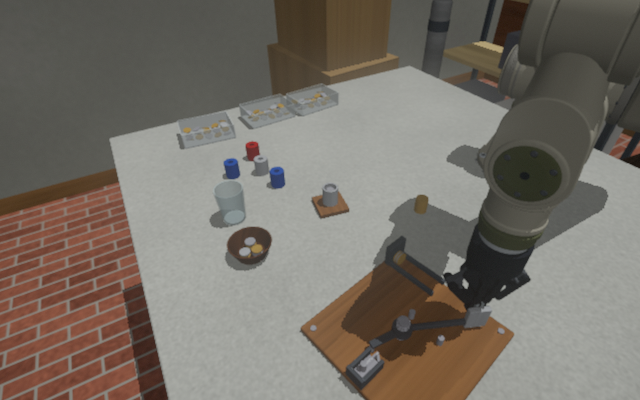

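Run:
```python
from h import *
from ang import fit
D=np.load('d10.npy')
for nm,(u0,u1,v0,v1),zl in (('sleeve on pin',(320,350,208,238),(.045,.065)),('narrow',(420,443,176,200),(.038,.05))):
    P,uu,vv=cloud('top',D,u0,u1,v0,v1); m=(P[...,2]>zl[0])&(P[...,2]<zl[1]);Q=P[m]; print(nm,len(Q),((Q.min(0)+Q.max(0))/2).round(4),np.median(Q[:,2]).round(4))
p=[]
for i in range(4):
    im,d=env.read_camera('scene'); p.append((fit('scene',d,.6)[0],tool()[0].round(4).tolist()))
print(p)
```

```text
sleeve on pin 205 [ 0.526  -0.1164  0.0515] 0.0528
narrow 183 [ 0.6114 -0.3283  0.0425] 0.0427
[(np.float64(0.621), [0.4835, 0.2671, 0.0436]), (np.float64(0.62), [0.4835, 0.2671, 0.0436]), (np.float64(0.618), [0.4835, 0.267, 0.0436]), (np.float64(0.618), [0.4835, 0.267, 0.0436])]
```

The picture shows the sleeve on the pin (330,197), the narrow sleeve standing (261,166), the bystanders in place, and the paddle held steady (478,317).

Run:
```python
from h import *
print(env.hand_in()); s=env.get_state(); print(s['clock'],s['wrist_force'])
```

```text
the job is handed in; nothing more can be done
None
the job is handed in; nothing more can be done
```

The wide-bore sleeve is on the gauge pin, and the shut fingers are still holding the clamp's paddle back past the click. I handed the job in like that at about 11 s.

- **Sleeve:** it went on without noticeable force and stands upright on the block. I judged that it is fully down from the picture and the gripper height (12 mm above where I gripped it on the table).
- **Other objects:** the narrow sleeve is still standing where it was. In the last picture the tea glass, coin pile and bowl look unmoved.
- **Clamp arm:** depth measurements put it at about 0.60 rad (top camera) and 0.62 rad (scene camera), clearly past the click. The arm's nose is beyond the pawl and the pawl knob is back at its rest position.
- **Holding:** the fingers push with about 8–9 N. Over the last four pictures the arm angle stayed within 0.003 rad.

The two cameras differ by about 0.02 rad on the arm angle, and some fits by a few millimetres. No check failed. The state can't be read after hand-in, so these are the readings from just before it.

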